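Open the adjustable stand and lay the remote on its slope

ROBOT

A 6-joint arm with a two-finger parallel gripper is mounted at the origin on a cart in front of the work surface, level with it; the furniture and walls round the work are solid. World frame = base frame: x ahead of the robot, y to its left, z up, the work surface at z = 0. Lengths are in m, angles in degrees, forces in N, time in s.
With the tool pointing down it reaches from about 0.25 to 0.725 m from the base axis. Payload 9.7 kg.
Tool frame: the origin (TCP) lies on the mounting face of the last link; the fingertips stand 173 mm ahead of it and the grasp point (between the pads) lies 155 mm ahead of it; z points along the fingers, y is the line along which they close (so a half turn about z gives the same grasp; the last joint's range is limited). The gripper opens to 85 mm and grips with 20 to 120 N. Pads are 22 mm wide; open, the fingers measure 114 mm over their backs; the gripper's body (76 mm by 85 mm) begins 54 mm behind the grasp point. The pads swing forward as they close: fully open they stand 13 mm farther back than shut.
Start: joints at [-76.604, 4.979, 10.078, 95.1, 0, 90], TCP at [0.127, -0.535, 0.405] pointing down, gripper open.
Joint ranges: [-179.16, 179.16], [-48.56, 103.87], [-65.8, 70.77], [-126.05, 130.52], [-82.76, 87.17], [-180, 180]. Speed limits (degrees/s): [127.2, 127.2, 147.25, 180, 180, 180].

INTERFACE

Orientations are given as [roll, pitch, yaw] about the fixed x, y, z axes, in that order (R = Rz(yaw) Ry(pitch) Rx(roll)).
In Python, from workcell import bot, camera, camera_model, outline_of, pinpoint gives the robot as it stands.
- The arm moves only by the tool move_arm, never from a script. Its arguments are lists of equal length, an entry for each row: "jaw": the closure, from 0 (fully open) to 1 (shut); "delta_pos": the shift along the world's x, y, z in m, a list of three; "yaw": the turn about the world's z in rad. In form: {"jaw": [jaw, ...], "delta_pos": [[dx, dy, dz], ...], "yaw": [yaw, ...]}. A call has 1 to 10 rows; each row shifts and turns the commanded pose from where the row before left it; what a row does not reach is not made up. A row lasts 1/12 s, in which the tool goes at most 41.7 mm and 7.16 degrees, less where a joint would pass 70% of its speed; a pose out of reach is approached as far as the arm can. A call with a gripper value outside its range is refused whole. The fingers move at their own pace and stop on an object; "force" is the grip in N (left out, the last holds). Time passes only in rows, so rows that do not move let the fingers close. It gives the time, the measured TCP pose, the force, the opening and the grip force at its end, in the units of the state.
- bot.get_obs(): the state, without advancing time (a new reading comes with each control period).
- camera(name): name is "side" or "top" or "wrist"; returns the picture (384x512x3 uint8, red, green, blue); there is no depth.
- camera_model(name): a dict with "fx", "fy", "cx", "cy" (pixels), "R" (3x3) and "t" (3): a world point X has camera coordinates R X + t. Camera axes: x right, y down, z forward; pixel columns grow to the right and rows downward; lengths in m; the calibration is good to about 2 mm. The wrist camera is an equidistant fisheye: a pixel r from the principal point sees the ray r / f radians off the axis. A picture is of the moment at which its call begins: read the wrist's pose just before it. camera_model takes no time and is no camera call; for the wrist camera it gives the pose at the moment of the call.
- bot.job_done(): hands the job in; it is judged then, once.
Trained networks look in the newest picture that a camera, given by its name, has taken for a name from the list of things; names that differ only in an ending like _2 or _b are one class to them, and where a whole thing is asked for, a point or a joint stands for the part that bears it (a point fixed in the world has none). Each returns a list of dicts, best first, with "confidence" (0 to 1); they miss things now and then, are a little off and sometimes report something else, mostly with a low value. They report only what shows in the picture. A call takes as long as a camera call. They do not tell look-alikes from the thing itself.
- outline_of(camera, thing): "mask" (384x512 bool, what is visible of it) and "xy" ([column, row] in pixels, amid what is visible of it).
- pinpoint(camera, thing): "xy" ([column, row] in pixels: a listed point, or the origin of a listed thing).
The state is a dict: "time": time; "q": joint angles; "qd": joint speeds; "joint_efforts": joint torques, N m; "ee_pos": TCP position; "tcp_rot": TCP orientation; "wrist_force": force on the tool from outside, world axes, zero at the start; "torque": the same for the moment, N m; "opening": finger opening in m; "grasp_force": force on a finger pad.
Only numpy, scipy, OpenCV 4.12 (cv2) and the standard library are available. Lean on these libraries where they do the work, as an engineer would, in place of code of your own. Each camera call takes 0.05 s, during which the arm holds its last target. There are 200 camera calls.

TASK

Get the tilted stand ready for the remote control: push its size slide by the upright grip all the way to the wide-open end stop, then lay the remote in the stand, keys up, lengthwise up the narrow slope between the two side cheeks with its lower end at the ledge. Lay it down rather than dropping it, leave the slide fully open, and do not disturb the medicine carton, the spectacle case or the lemon.

Things in the scene. Friction and masses are not known exactly. Their poses are not given: they have to be found in the camera images.
- stand: Adjustable tilted remote stand, fixed: white base plate, top 20 mm above the table, x -80 to 170 mm, y -70 to 70 mm. Origin on the table top under the foot of its slope; +x points up the slope (levelled), +y to the side to which the slide opens, z up. The slope's surface starts at x 0, z 32 mm and rises 30 degrees towards +x, 198 mm long.
- ledge_mid (a point): Foot of the slope: centre of the line where the aluminium slope's surface meets the inner face of the ledge (stand x 0, y 0, z 32 mm). The ledge crosses the whole width and stands 12 mm proud of the surface. From here the surface is 110 mm wide for the first 50 mm, with the cheeks; above that only a narrow spine 34 mm wide remains, centred on stand y 0.
- cheek_fixed (a point): Point on the slope's surface under the middle of the fixed cheek's inner face (stand y -31 mm, 24 mm up the slope). Two low cheeks, 15 mm proud of the surface, stand 2 to 47 mm up the slope from the ledge: this fixed one, and facing it the jaw of the size slide, whose inner face is at stand y = -29 mm + slide value. Fully open the gap is 62 mm, centred on y 0.
- size_slide (a joint): Size slide of the stand, m: 0 = narrowest, 0.060 = the wide-open end stop; grows along the stand's +y. It carries the grip and the jaw cheek as one piece, takes about 2 N to push and stays where it is left. It starts partly open, too narrow for the remote.
- slide_grip (a point): Centre of the top of the slide's upright grip: a grey ribbed block 24 mm (stand x) by 14 mm (stand y), 46 mm tall, from 21.5 to 67.5 mm above the table. It stands on the front of the base plate, 45 mm in front of the ledge (stand x = -45 mm); a cleat 27 mm above the table marks each end of its slot.
- remote: Black remote control, 192 mm long (its x), 48 mm wide (its y), 19 mm thick, 0.08 to 0.15 kg, lying keys up on the table, on the right. Origin: centre of its underside; z points up out of the keys. Either end may point up the slope.
- med_box: Bystander: medicine carton 52 x 106 x 34 mm, loose, lying on the table; origin at the centre of its underside, length along its y.
- glasses_case: Bystander: dark spectacle case 64 x 158 x 33 mm, loose; origin at the centre of its underside, length along its y.
- lemon: Bystander: lemon 78 x 55 x 56 mm, loose; origin at its underside.
Things that resemble listed ones, but are neither listed nor needed, are in the scene too. Leave any brown look-alike of the remote alone.

How it is judged:
By the outcome, as a careful person would: the job done as asked, in the order asked, and still so for the second after the job is handed in, with the robot touching nothing.
It also fails if it takes over 53 s, if anything falls off the work surface, if the arm or the gripper's body presses on something with over 40 N, if the wrist force passes 120 N, or if a joint passes its speed limit or range.

## Working session

There is one attempt and no reset: what is moved stays moved. The work goes in short steps, Python scripts to look and compute and a tool call to move; the robot and the scene stay as the last step left them, time stands still between calls to the robot, and variables do not carry over. Pictures are saved under pics/ and viewed, at most 10 in all, crops included, and the job is handed in when it is done.

Besides the shell and the picture viewer there is one more tool, called after "Request:" as a command line: name --pt "numbers of a row" for each row, then --argument value for the rest. move_arm: Moves the arm, as the interface text tells. Its arguments: {"type":"object","properties":{"jaw":{"type":"array"},"delta_pos":{"type":"array"},"yaw":{"type":"array"},"force":{"type":"number"}},"required":["jaw","delta_pos","yaw"]}

```bash
mkdir -p pics; ls
cat > h.py <<'E'
import numpy as np,cv2
from workcell import bot,camera,camera_model,outline_of,pinpoint
def ray(m,xy,fish=False):
    u=(np.array(xy,float)-[m['cx'],m['cy']])/[m['fx'],m['fy']]
    R=np.array(m['R']);t=np.array(m['t'])
    if fish:
        th=np.hypot(*u); d=np.r_[u/max(th,1e-9)*np.sin(th),np.cos(th)]
    else: d=np.r_[u,1]
    d=R.T@d; return -R.T@t,d/np.linalg.norm(d)
def atz(r,z): o,d=r; return o+d*(z-o[2])/d[2]
def tri(rs):
    A=0;b=0
    for o,d in rs:
        P=np.eye(3)-np.outer(d,d);A=A+P;b=b+P@o
    X=np.linalg.solve(A,b)
    return X,[np.linalg.norm((np.eye(3)-np.outer(d,d))@(X-o)) for o,d in rs]
def proj(m,X,fish=False):
    c=np.array(m['R'])@X+m['t']
    if fish:
        r=np.hypot(c[0],c[1]);th=np.arctan2(r,c[2]);u=c[:2]/r*th
    else:u=c[:2]/c[2]
    return u*[m['fx'],m['fy']]+[m['cx'],m['cy']]
E
python3 - <<'E'
from h import *
ims=[]
for n in ['side','top','wrist']:
    im=camera(n);cv2.imwrite(f'pics/{n}0.png',im[:,:,::-1]);ims.append(im)
    m=camera_model(n);print(n,m['fx'],m['cx'],m['cy'],np.round(-np.array(m['R']).T@m['t'],3))
    for th in ['ledge_mid','cheek_fixed','slide_grip','remote','med_box','glasses_case','lemon','stand']:
        for p in pinpoint(n,th)[:3]:
            r=ray(m,p['xy'],n=='wrist');print(n,th,np.round(p['xy'],1),round(p['confidence'],2),np.round(atz(r,{'slide_grip':.0675,'ledge_mid':.032,'cheek_fixed':.044}.get(th,0)),3))
o=bot.get_obs();print(o['time'],o['ee_pos'],o['tcp_rot'])
g=np.vstack([np.hstack(ims[:2]),np.hstack([ims[2],ims[2]*0])])
cv2.imwrite('pics/all0.png',cv2.resize(g,(800,600))[:,:,::-1])
E
```

```text
pics
side 355.66015760531826 255.69403269546225 193.14739080803213 [ 0.576 -1.244  0.567]
side ledge_mid [243.  181.5] 0.62 [0.506 0.137 0.032]
side cheek_fixed [251.  185.8] 0.83 [0.54  0.057 0.044]
side slide_grip [231.3 176.6] 0.62 [0.461 0.103 0.067]
side remote [257.4 215.2] 0.97 [ 0.565 -0.114  0.   ]
side remote [232.1 242.6] 0.9 [ 0.487 -0.298  0.   ]
side remote [232.9 278.7] 0.83 [ 0.501 -0.48   0.   ]
side med_box [202.6 220.3] 0.6 [ 0.374 -0.145  0.   ]
side med_box [234.8 242.7] 0.39 [ 0.495 -0.299  0.   ]
side med_box [310.3 222. ] 0.39 [ 0.744 -0.173  0.   ]
side glasses_case [310.8 227.6] 0.98 [ 0.74  -0.212  0.   ]
side lemon [232.7 181.3] 0.55 [0.455 0.225 0.   ]
side lemon [250.9 166.1] 0.46 [0.533 0.428 0.   ]
side stand [245.8 191.8] 0.86 [0.517 0.102 0.   ]
side stand [233.2 178.5] 0.4 [0.455 0.26  0.   ]
top 457.7130450819343 256.92779217894895 190.20005977038036 [ 0.441 -0.048  1.41 ]
top ledge_mid [199.9 205.2] 0.58 [0.5   0.131 0.032]
top cheek_fixed [213.4 192.8] 0.72 [0.537 0.089 0.044]
top slide_grip [207.3 218.6] 0.63 [0.46  0.104 0.068]
top remote [281.9 187.2] 0.76 [ 0.56  -0.118  0.   ]
top remote [337.  210.2] 0.65 [ 0.49  -0.287  0.   ]
top remote [398.  210.7] 0.62 [ 0.49  -0.475  0.   ]
top med_box [283.9 248.4] 0.71 [ 0.372 -0.125  0.   ]
top glasses_case [306.1 131.4] 0.74 [ 0.735 -0.192  0.   ]
top stand [206.9 203.5] 0.87 [0.507 0.113 0.   ]
top stand [207.4 216.1] 0.45 [0.468 0.111 0.   ]
wrist 297.3186396354542 256.8317105061375 190.36262524654194 [ 0.206 -0.517  0.375]
1.35 [ 0.12742045 -0.53503329  0.40469245] [ 1.79999458e+02 -4.98463046e-04  1.33976766e+01]
```

View pics/all0.png

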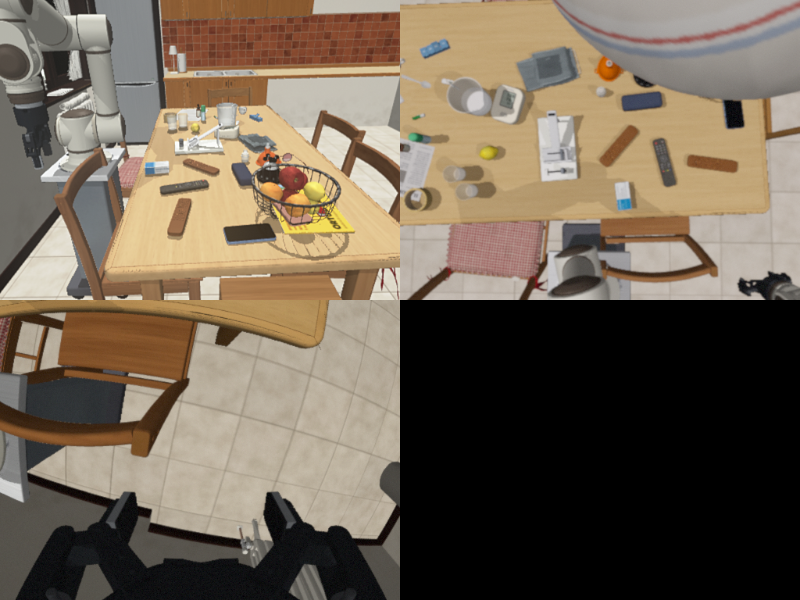

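The side picture and the top picture show three remote-like things. In full-size top pixels they are brown at (282,187), black at (337,210) and brown at (398,211). The black one at (337,210) fits the description. The stand is at about (207,204), with its slope pointing up in the picture. I'll confirm with one enlarged crop.

Run:
```python
from h import *
im=camera('top');cv2.imwrite('pics/crop1.png',cv2.resize(im[120:270,165:365],(800,600),interpolation=cv2.INTER_CUBIC)[:,:,::-1])
camera('side')
mt=camera_model('top');ms=camera_model('side')
rt=[p for p in pinpoint('top','remote') if abs(p['xy'][0]-337)<12][0]['xy'];rs=[p for p in pinpoint('side','remote') if abs(p['xy'][0]-232)<8 and abs(p['xy'][1]-242)<10][0]['xy']
print('remote',tri([ray(mt,rt),ray(ms,rs)]))
for th in ['ledge_mid','cheek_fixed','slide_grip']:
    a=pinpoint('top',th);b=pinpoint('side',th)
    if a and b: print(th,tri([ray(mt,a[0]['xy']),ray(ms,b[0]['xy'])]))
for o in outline_of('top','remote'):
    if abs(o['xy'][0]-337)<12:
        c=max(cv2.findContours(o['mask'].astype('uint8'),0,2)[0],key=cv2.contourArea)
        P=np.array([atz(ray(mt,q),.012)[:2] for q in c[:,0]],np.float32)
        print('rem rect',cv2.minAreaRect(P))
for o in outline_of('top','stand')[:1]:
        c=max(cv2.findContours(o['mask'].astype('uint8'),0,2)[0],key=cv2.contourArea)
        P=np.array([atz(ray(mt,q),.02)[:2] for q in c[:,0]],np.float32)
        print('stand rect',cv2.minAreaRect(P))
```

```text
remote (array([ 0.49551375, -0.28798561, -0.00924558]), [np.float64(0.004198636627092382), np.float64(0.004198636627092343)])
ledge_mid (array([0.50270728, 0.1253608 , 0.04449396]), [np.float64(0.007048960116262775), np.float64(0.007048960116262914)])
slide_grip (array([0.46483992, 0.10261462, 0.05933396]), [np.float64(0.0003777948215073601), np.float64(0.0003777948215073219)])
rem rect ((0.49740374088287354, -0.28725549578666687), (0.19774840772151947, 0.055091891437768936), 14.303935050964355)
stand rect ((0.5606482625007629, 0.1301935613155365), (0.2741410732269287, 0.14267919957637787), 4.898711681365967)
```

View pics/crop1.png

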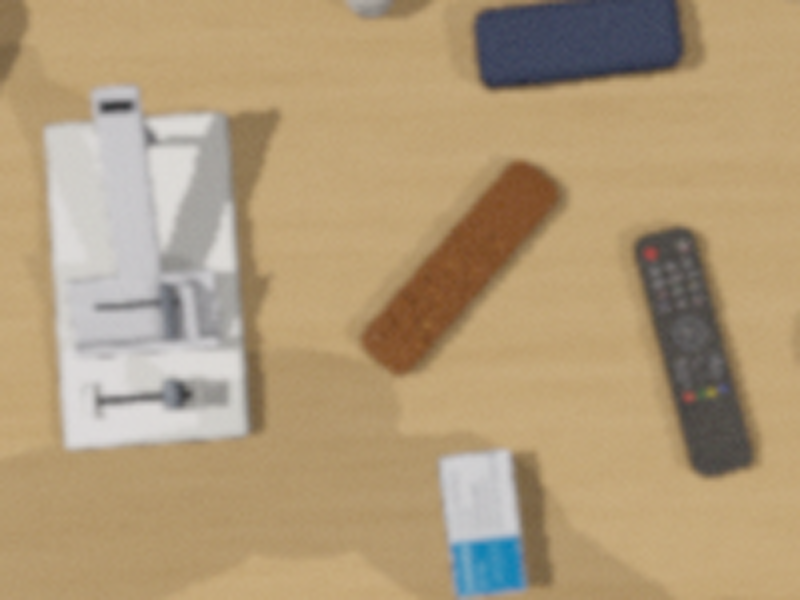

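The crop confirms the black, keyed remote at crop (695,350), which is full-size (339,207). The brown one has no keys. The stand's base corners are at crop (45,128), (225,112), (248,432) and (65,448). The grip is at (180,393), near the right end of its slot, so it opens to the left. I'll go over the remote first and measure it with the wrist camera on the way.

Request:
move_arm --jaw '[1, 1, 1, 1, 1, 1, 1, 1, 1, 1]' --pt "0.015 0.013 0" --pt "0.03 0.025 -0.005" --pt "0.03 0.027 -0.008" --pt "0.03 0.027 -0.008" --pt "0.03 0.027 -0.008" --pt "0.03 0.027 -0.008" --pt "0.03 0.027 -0.008" --pt "0.03 0.027 -0.005" --pt "0.03 0.025 0" --pt "0.02 0.015 0" --yaw '[0, 0, 0, 0, 0, 0, 0, 0, 0, 0]' --force 25

```text
time: 2.78
ee_pos: [0.4042, -0.2925, 0.3545]
tcp_rot: [-180.0, -0.0, 13.5]
wrist_force: [0.1, -1.5, 0.1]
opening: 0.0002
grasp_force: 0.0
```

Request:
move_arm --jaw '[1, 1]' --pt "0.01 0.01 0" --pt "0 0 0" --yaw '[0, 0]'

```text
time: 2.95
ee_pos: [0.4141, -0.2832, 0.3545]
tcp_rot: [-180.0, -0.0, 13.6]
wrist_force: [-0.1, -0.1, 0.2]
opening: 0.0003
grasp_force: 0.0
```

```bash
cat > rem.py <<'E'
from h import *
import pickle,sys
m=camera_model('wrist');im=camera('wrist');cv2.imwrite(f'pics/w{sys.argv[1]}.png',im[:,:,::-1])
L=outline_of('wrist','remote');P=pinpoint('wrist','remote')
T=np.array([0.496,-0.288,.01]);e=proj(m,T,True);print('expect',e)
for z in (.0,.01,.019):
  for o in L:
    if np.hypot(*(np.array(o['xy'])-e))<50:
        c=max(cv2.findContours(o['mask'].astype('uint8'),0,2)[0],key=cv2.contourArea)
        Q=np.array([atz(ray(m,q,True),z)[:2] for q in c[:,0]],np.float32);print(z,cv2.minAreaRect(Q))
for p in P: print('pin',p['xy'],p['confidence'],atz(ray(m,p['xy'],True),0))
print(bot.get_obs()['ee_pos'],bot.get_obs()['time'],bot.get_obs()['tcp_rot'])
E
python3 rem.py 1
```

```text
expect [279.38227418  97.0494865 ]
0.0 ((0.49917367100715637, -0.2921544015407562), (0.2014155387878418, 0.052104540169239044), 14.720561981201172)
0.01 ((0.4989839494228363, -0.2913011312484741), (0.19521258771419525, 0.05049990117549896), 14.720565795898438)
0.019 ((0.49881336092948914, -0.2905332148075104), (0.18962997198104858, 0.04905571788549423), 14.720560073852539)
pin [279.4, 97.1] 0.9 [ 0.49604596 -0.2887803   0.        ]
pin [421.8, 142.9] 0.81 [ 0.49438263 -0.47215809  0.        ]
pin [137.7, 10.3] 0.78 [ 0.56434694 -0.10906767  0.        ]
[ 0.41211091 -0.28529012  0.35467767] 3.1 [1.79996540e+02 1.65758833e-02 1.34055278e+01]
```

Request:
move_arm --jaw '[1, 1, 1, 1, 1, 1, 1, 1, 1, 1]' --pt "0.002 0.015 0" --pt "0.005 0.03 0" --pt "0.005 0.035 0" --pt "0.005 0.035 0" --pt "0.005 0.035 0" --pt "0.005 0.035 0" --pt "0.005 0.035 0" --pt "0.005 0.035 0" --pt "0.003 0.02 0" --pt "0 0.01 0" --yaw '[0, -0.02, -0.02, -0.02, -0.02, -0.02, -0.02, -0.02, -0.02, 0]'

```text
time: 3.93
ee_pos: [0.4524, 0.0011, 0.3548]
tcp_rot: [-180.0, -0.0, 4.2]
wrist_force: [0.9, 0.5, -0.6]
opening: -0.0002
grasp_force: 0.0
```

Request:
move_arm --jaw '[1, 1]' --pt "0 0 0" --pt "0 0 0" --yaw '[0, 0]'

```text
time: 4.1
ee_pos: [0.4523, -0.0008, 0.3548]
tcp_rot: [180.0, -0.0, 4.3]
wrist_force: [0.3, -0.5, 0.5]
opening: -0.0002
grasp_force: 0.0
```

```bash
cat > st.py <<'E'
from h import *
import sys,pickle,os
m=camera_model('wrist');im=camera('wrist');cv2.imwrite(f'pics/s{sys.argv[1]}.png',im[:,:,::-1])
D=pickle.load(open('d.pkl','rb')) if os.path.exists('d.pkl') else {}
for th,z in [('ledge_mid',.032),('cheek_fixed',.044),('slide_grip',.0675)]:
    for p in pinpoint('wrist',th)[:1]:
        r=ray(m,p['xy'],True);D.setdefault(th,[]).append(r)
        print(th,np.round(p['xy'],1),round(p['confidence'],2),np.round(atz(r,z),4), tri(D[th]) if len(D[th])>1 else '')
pickle.dump(D,open('d.pkl','wb'))
o=bot.get_obs();print(o['ee_pos'],o['tcp_rot'],o['time'])
E
python3 st.py 1
```

```text
ledge_mid [138.2 112.7] 0.61 [0.5105 0.125  0.032 ] 
cheek_fixed [161.2  93.8] 0.73 [0.5302 0.0962 0.044 ] 
slide_grip [143.2 167.4] 0.84 [0.4622 0.1059 0.0675] 
[ 0.45233509 -0.00123174  0.35471667] [ 1.79991332e+02 -1.01362880e-03  4.13425887e+00] 4.3
```

View pics/s1.png

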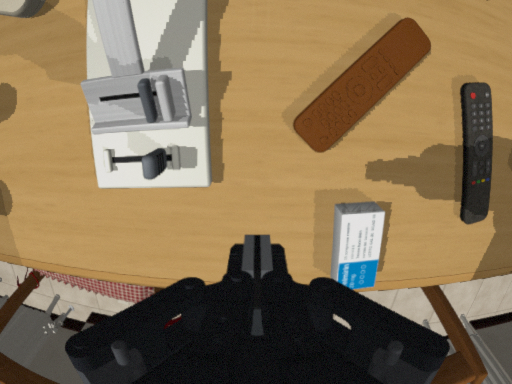

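The picture shows the grip at (152,163) between slot cleats at (108,160) and (176,157). The stand's ledge is at about (138,125), and the shut fingers point down at (257,240). I'll take a second view from closer.

Request:
move_arm --jaw '[1, 1, 1, 1, 1]' --pt "0.002 0.01 -0.01" --pt "0.005 0.03 -0.02" --pt "0.002 0.02 -0.02" --pt "0 0.004 -0.005" --pt "0 0 0" --yaw '[0, 0, 0, 0, 0]'

```text
time: 4.72
ee_pos: [0.4626, 0.0455, 0.2977]
tcp_rot: [-179.3, 0.2, 5.5]
wrist_force: [-0.8, -1.3, 0.6]
opening: 0.0002
grasp_force: 0.0
```

```bash
python3 st.py 2
python3 - <<'E'
from h import *
# rough stand pose from base-plate corners in first top crop
m=camera_model('top')
C=[(45,128),(225,112),(248,432),(65,448)]
W=np.array([atz(ray(m,(165+(a+.5)/4-.5,120+(b+.5)/4-.5)),.02)[:2] for a,b in C])
S=np.array([(170,70),(170,-70),(-80,-70),(-80,70)])/1e3
A,B=S-S.mean(0),W-W.mean(0)
a=np.arctan2((A[:,0]*B[:,1]-A[:,1]*B[:,0]).sum(),(A*B).sum())
R=np.array([[np.cos(a),-np.sin(a)],[np.sin(a),np.cos(a)]])
print('stand top cam',W.mean(0)-R@S.mean(0),np.degrees(a),np.round(W,3).tolist())
E
```

```text
ledge_mid [168.  132.3] 0.57 [0.5065 0.1258 0.032 ] (array([0.510367  , 0.11978412, 0.04771503]), [np.float64(0.0017422463261009434), np.float64(0.001742246326100935)])
cheek_fixed [206.4 104.1] 0.78 [0.532  0.0929 0.044 ] (array([0.53162973, 0.09006651, 0.06179528]), [np.float64(0.00128242152085161), np.float64(0.0012824215208514856)])
slide_grip [180.3 204.5] 0.92 [0.459  0.1047 0.0675] (array([0.46609914, 0.10021356, 0.08326645]), [np.float64(0.0005601123258524878), np.float64(0.0005601123258526696)])
[0.46325187 0.04482882 0.3008281 ] [-1.79303225e+02 -8.56524429e-02  5.40214025e+00] 4.9167
stand top cam [0.50442652 0.12571869] 5.043346798722188 [[0.665, 0.209], [0.678, 0.071], [0.434, 0.05], [0.42, 0.188]]
```

View pics/s2.png

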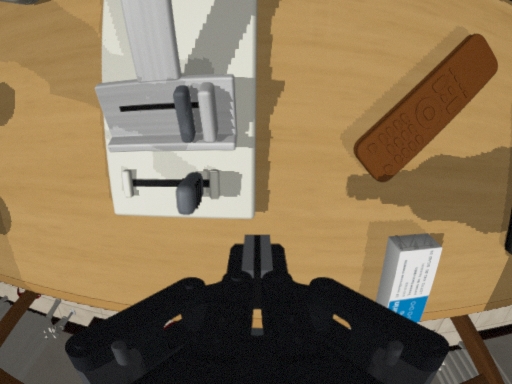

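The picture shows the grip at (190,190), right cleat at (213,182), ledge inner line at about y=140. The TCP stopped 18 mm short in y, so I'll check the joints.

Run:
```python
from h import *
for i in range(2):
    o=bot.get_obs();print({k:np.round(o[k],3).tolist() for k in('time','q','qd','joint_efforts','ee_pos','tcp_rot','wrist_force','torque')})
    camera('wrist')
```

```text
{'time': 4.917, 'q': [5.36, -7.474, -13.637, 83.751, 0.697, 179.958], 'qd': [-0.183, -0.142, -0.02, -0.052, 0.008, -0.125], 'joint_efforts': [0.242, -38.192, 46.458, -0.0, 0.043, 0.006], 'ee_pos': [0.463, 0.045, 0.301], 'tcp_rot': [-179.303, -0.086, 5.402], 'wrist_force': [0.456, -0.36, 0.062], 'torque': [-0.007, -0.029, 0.025]}
{'time': 4.967, 'q': [5.361, -7.475, -13.637, 83.742, 0.703, 179.956], 'qd': [0.058, -0.041, -0.09, -0.203, 0.014, -0.114], 'joint_efforts': [0.151, -38.438, 46.738, 0.004, 0.04, 0.005], 'ee_pos': [0.463, 0.045, 0.301], 'tcp_rot': [-179.297, -0.097, 5.404], 'wrist_force': [0.463, 0.115, 0.088], 'torque': [0.0, -0.02, 0.021]}
```

Joint 6 is at its 180° limit, because yaw must be at least q1 on this side. I'll turn the tool a quarter turn for the push. That also puts the broad face of the fingers against the grip. The other quarter comes later for the placing.

Request:
move_arm --jaw '[1, 1, 1, 1, 1, 1, 1, 1, 1, 1]' --pt "0 0.002 0" --pt "0 0.005 0" --pt "0 0.005 0" --pt "0 0.005 0" --pt "0 0.005 0" --pt "0 0.005 0" --pt "0 0.003 0" --pt "0 0 0" --pt "0 0 0" --pt "0 0 0" --yaw '[0.12, 0.12, 0.12, 0.12, 0.12, 0.12, 0.12, 0.12, 0.12, 0.12]'

```text
time: 5.85
ee_pos: [0.4632, 0.0751, 0.3004]
tcp_rot: [-179.3, -0.0, 74.5]
wrist_force: [0.4, -0.2, 0.0]
opening: -0.0001
grasp_force: 0.0
```

Request:
move_arm --jaw '[1, 1, 1, 1, 1]' --pt "0 0 -0.01" --pt "0 0 -0.02" --pt "0 0 -0.01" --pt "0 0 0" --pt "0 0 0" --yaw '[0.12, 0.12, 0.12, 0, 0]'

```text
time: 6.27
ee_pos: [0.4631, 0.0751, 0.26]
tcp_rot: [-179.3, 0.0, 94.6]
wrist_force: [0.0, -0.7, 0.2]
opening: -0.0002
grasp_force: 0.0
```

```bash
python3 st.py 3
```

```text
ledge_mid [328.  145.4] 0.64 [0.5045 0.1258 0.032 ] (array([0.50724548, 0.12617883, 0.02840781]), [np.float64(0.003002756612627499), np.float64(0.001422550446247399), np.float64(0.002003986749519014)])
cheek_fixed [359.7 195.3] 0.69 [0.5293 0.0958 0.044 ] (array([0.53075291, 0.09501927, 0.04186313]), [np.float64(0.0018967764200748438), np.float64(0.002066810900614022), np.float64(0.0005665373118697239)])
slide_grip [260.3 190.7] 0.63 [0.4601 0.1012 0.0675] (array([0.46153887, 0.10347382, 0.07245927]), [np.float64(0.0020350357890568877), np.float64(0.00041508796625866164), np.float64(0.0016319345609410983)])
[0.4633943  0.07524697 0.26080639] [-1.79383292e+02 -2.54411401e-03  9.47038325e+01] 6.4667
```

Request:
move_arm --jaw '[1, 1, 1, 1, 1, 1, 1, 1, 1, 1]' --pt "0 0 -0.015" --pt "0 0 -0.02" --pt "0 0 -0.012" --pt "0 0 0" --pt "0 0.005 0" --pt "0 0.005 0" --pt "0 0.005 0" --pt "0 0.005 0" --pt "-0.001 0.005 0" --pt "-0.001 0.005 0" --yaw '[0, 0, 0, 0, 0, 0, 0, 0, 0, 0]'

```text
time: 7.3
ee_pos: [0.4615, 0.1059, 0.2133]
tcp_rot: [-179.4, 0.0, 94.9]
wrist_force: [2.2, -2.7, 0.7]
opening: 0.0002
grasp_force: 1.2
```

Request:
move_arm --jaw '[1, 1, 1]' --pt "0 0.005 0" --pt "-0.001 0.005 0" --pt "0 0.005 0" --yaw '[0, 0, 0]'

```text
time: 7.55
ee_pos: [0.4599, 0.1208, 0.2128]
tcp_rot: [-179.3, 0.0, 94.9]
wrist_force: [-0.9, -2.6, 1.7]
opening: 0.0003
grasp_force: 1.2
```

Request:
move_arm --jaw '[1, 1, 1, 1]' --pt "0 0.004 0" --pt "-0.001 0.003 0" --pt "0 0.003 0" --pt "0 0.002 0" --yaw '[0, 0, 0, 0]'

```text
time: 7.88
ee_pos: [0.4589, 0.1326, 0.2125]
tcp_rot: [-179.2, 0.0, 94.9]
wrist_force: [-1.1, -2.7, 1.7]
opening: 0.0003
grasp_force: 1.1
```

Request:
move_arm --jaw '[1, 1, 1]' --pt "0 0.002 0" --pt "0 0.002 0" --pt "0 0 0" --yaw '[0, 0, 0]'

```text
time: 8.13
ee_pos: [0.459, 0.1366, 0.2125]
tcp_rot: [-179.3, -0.0, 94.9]
wrist_force: [1.1, 0.5, -0.3]
opening: 0.0002
grasp_force: 0.0
```

Request:
move_arm --jaw '[1, 1, 1]' --pt "0 0.002 0" --pt "0 0.002 0" --pt "0 0.001 0" --yaw '[0, 0, 0]'

```text
time: 8.38
ee_pos: [0.4589, 0.1402, 0.2126]
tcp_rot: [-179.2, 0.3, 94.8]
wrist_force: [-2.3, -20.1, 5.4]
opening: 0.0001
grasp_force: 9.9
```

Request:
move_arm --jaw '[1, 1]' --pt "0 0.002 0" --pt "0 0.001 0" --yaw '[0, 0]'

```text
time: 8.55
ee_pos: [0.4588, 0.1415, 0.2127]
tcp_rot: [-179.2, 0.6, 94.7]
wrist_force: [-2.0, -38.2, 8.1]
opening: 0.0001
grasp_force: 18.7
```

The force rose to 38 N, so the slide is at its end stop. I'm backing off, lifting, and checking from above while turning.

Request:
move_arm --jaw '[1, 1, 1, 1, 1, 1, 1, 1, 1, 1]' --pt "0 -0.008 0" --pt "0 -0.012 0" --pt "0 0 0.02" --pt "0 0 0.035" --pt "0 -0.01 0.04" --pt "0.002 -0.02 0.03" --pt "0.005 -0.03 0" --pt "0.005 -0.03 0" --pt "0.005 -0.03 0" --pt "0.005 -0.03 0" --yaw '[0, 0, 0, 0, 0.12, 0.12, 0.12, 0.12, 0.12, 0.12]'

```text
time: 9.38
ee_pos: [0.4811, -0.027, 0.3381]
tcp_rot: [-179.4, 0.0, 136.4]
wrist_force: [0.2, 0.3, 0.8]
opening: 0.0006
grasp_force: 0.0
```

Run:
```python
from h import *
im=camera('top');cv2.imwrite('pics/t2.png',cv2.resize(im[140:240,165:245],(600,750)[:2] if 0 else (480,600),interpolation=cv2.INTER_CUBIC)[:,:,::-1])
camera('side')
ms,mt=camera_model('side'),camera_model('top')
a=pinpoint('top','slide_grip');b=pinpoint('side','slide_grip')
print([ (p['xy'],p['confidence'],atz(ray(mt,p['xy']),.0675)) for p in a[:2]], a and b and tri([ray(mt,a[0]['xy']),ray(ms,b[0]['xy'])]))
```

```text
[([188.0, 219.8], 0.4, array([0.45577681, 0.16018824, 0.0675    ]))] []
```

View pics/t2.png

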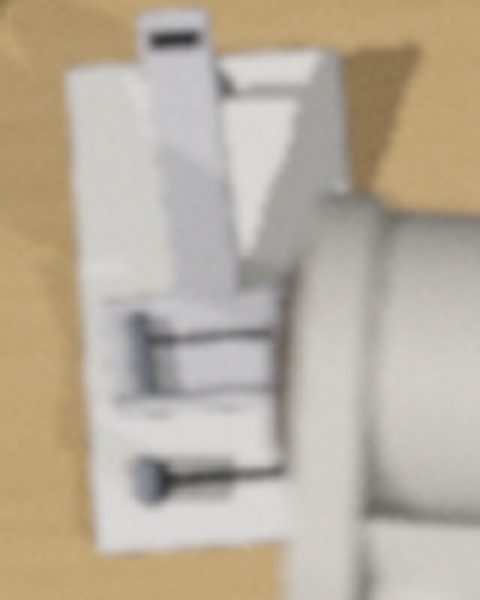

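The top crop shows the slide fully to the left: grip at crop (152,478), jaw at (140,355), against the slot's left end. Next is the remote.

Request:
move_arm --jaw '[0, 0, 0, 0, 0, 0, 0, 0, 0, 0]' --pt "0.002 -0.025 0" --pt "0.002 -0.03 0" --pt "0.002 -0.03 -0.005" --pt "0.002 -0.03 -0.01" --pt "0.002 -0.03 -0.01" --pt "0.002 -0.03 -0.015" --pt "0.002 -0.03 -0.02" --pt "0.002 -0.03 -0.02" --pt "0 -0.02 -0.01" --pt "0 -0.007 0" --yaw '[0.114, 0.114, 0.114, 0.114, 0.114, 0.114, 0.114, 0.114, 0.106, 0]'

```text
time: 10.42
ee_pos: [0.4967, -0.2885, 0.2446]
tcp_rot: [-179.4, -0.1, -165.5]
wrist_force: [0.2, 0.4, 0.3]
opening: 0.0855
grasp_force: 0.0
```

Request:
move_arm --jaw '[0, 0]' --pt "0 0 0" --pt "0 0 0" --yaw '[0, 0]'

```text
time: 10.58
ee_pos: [0.4975, -0.2866, 0.2484]
tcp_rot: [-179.3, 0.0, -165.8]
wrist_force: [0.4, 0.0, 0.1]
opening: 0.0854
grasp_force: 0.0
```

```bash
python3 rem.py 2
```

```text
expect [260.12225572 203.46178607]
0.0 ((0.5048713088035583, -0.2889116108417511), (0.2075173407793045, 0.05212198570370674), 14.677045822143555)
0.01 ((0.5009247660636902, -0.28974950313568115), (0.19802041351795197, 0.049736637622117996), 14.677054405212402)
0.019 ((0.4973728060722351, -0.2905035614967346), (0.18947328627109528, 0.04758984223008156), 14.677046775817871)
pin [51.8, 147.7] 0.97 [ 0.49633815 -0.47946642  0.        ]
pin [255.4, 203.6] 0.73 [ 0.50074742 -0.29064809  0.        ]
pin [408.7, 296.5] 0.64 [ 0.56240494 -0.11335823  0.        ]
[ 0.49755043 -0.28624321  0.24887348] 10.7333 [-1.79233666e+02  7.89320267e-02 -1.65644194e+02]
```

View pics/w2.png

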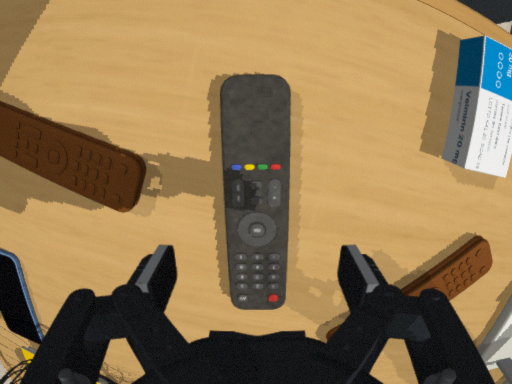

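The wrist view shows the black remote (256,190) centred between the open fingers at (165,270) and (350,270). I'm descending.

Request:
move_arm --jaw '[0, 0, 0, 0, 0, 0]' --pt "0 -0.001 -0.012" --pt "0.001 -0.001 -0.02" --pt "0 0 -0.02" --pt "0 0 -0.015" --pt "0 0 -0.009" --pt "0 0 0" --yaw '[0.005, 0, 0, 0, 0, 0]' --force 25

```text
time: 11.23
ee_pos: [0.4975, -0.2886, 0.1692]
tcp_rot: [-179.4, -0.1, -165.3]
wrist_force: [-0.2, 0.4, -0.8]
opening: 0.0855
grasp_force: 0.0
```

Request:
move_arm --jaw '[0.3, 0.5, 0.6, 0.7, 0.8, 0.8]' --pt "0 0 0" --pt "0 0 0" --pt "0 0 0" --pt "0 0 0" --pt "0 0 0" --pt "0 0 0" --yaw '[0, 0, 0, 0, 0, 0]' --force 25

```text
time: 11.73
ee_pos: [0.4985, -0.2897, 0.173]
tcp_rot: [-179.2, 0.1, -165.3]
wrist_force: [-0.6, 0.5, 6.7]
opening: 0.0471
grasp_force: 26.9
```

Request:
move_arm --jaw '[0.8, 0.8, 0.8, 0.8, 0.8, 0.8, 0.8, 0.8, 0.8, 0.8]' --pt "0 0 0.01" --pt "0 0 0.02" --pt "0 0 0.025" --pt "0 0.005 0.03" --pt "0.002 0.015 0.03" --pt "0.005 0.025 0.025" --pt "0.007 0.03 0.02" --pt "0.007 0.03 0.01" --pt "0.007 0.03 0" --pt "0.007 0.03 0" --yaw '[0, 0, 0, 0, 0, -0.02, -0.02, -0.02, -0.02, -0.02]'

```text
time: 12.57
ee_pos: [0.5331, -0.1232, 0.3435]
tcp_rot: [-179.2, 0.1, -171.1]
wrist_force: [1.7, 0.6, -1.7]
opening: 0.0469
grasp_force: 26.1
```

Request:
move_arm --jaw '[0.8, 0.8, 0.8, 0.8, 0.8, 0.8, 0.8, 0.8, 0.8, 0.8]' --pt "0.006 0.03 0" --pt "0.006 0.032 0" --pt "0.006 0.032 0" --pt "0.006 0.032 0" --pt "0.006 0.032 0" --pt "0.006 0.032 0" --pt "0.006 0.03 0" --pt "0.004 0.022 0" --pt "0.002 0.012 0" --pt "0 0.005 0" --yaw '[-0.02, -0.02, -0.02, -0.01, 0, 0, 0, 0, 0, 0]'

```text
time: 13.4
ee_pos: [0.5811, 0.1361, 0.3418]
tcp_rot: [-179.3, -0.0, -175.0]
wrist_force: [-0.1, 0.2, -2.0]
opening: 0.0466
grasp_force: 26.1
```

Run:
```python
from h import *
for i in range(3):
    o=bot.get_obs();print({k:np.round(o[k],4).tolist() for k in('time','q','ee_pos','tcp_rot','wrist_force','torque','opening')})
    im=camera('wrist' if i<2 else 'side')
    if i==1:a=im
cv2.imwrite('pics/p1.png',np.hstack([a[:,56:456],cv2.resize(im[110:220,180:300],(400,384))])[:,:,::-1])
```

```text
{'time': 13.4, 'q': [13.3082, 10.6826, 9.4395, 88.8696, -0.7032, 8.2843], 'ee_pos': [0.5811, 0.1361, 0.3418], 'tcp_rot': [-179.2879, -0.0102, -174.9754], 'wrist_force': [-0.0692, 0.2039, -1.9612], 'torque': [-0.0138, 0.0164, 0.0163], 'opening': 0.0466}
{'time': 13.45, 'q': [13.2806, 10.6557, 9.4089, 88.869, -0.6988, 8.274], 'ee_pos': [0.581, 0.1357, 0.3418], 'tcp_rot': [-179.2919, -0.014, -174.9928], 'wrist_force': [-0.0636, 0.4703, -1.7455], 'torque': [0.0181, 0.065, -0.0166], 'opening': 0.0465}
{'time': 13.5, 'q': [13.1846, 10.6179, 9.3676, 88.8678, -0.719, 8.2186], 'ee_pos': [0.5809, 0.1347, 0.3418], 'tcp_rot': [-179.2715, -0.0141, -175.0333], 'wrist_force': [0.2465, -0.9502, -2.3541], 'torque': [-0.0347, 0.0507, -0.0263], 'opening': 0.047}
```

View pics/p1.png

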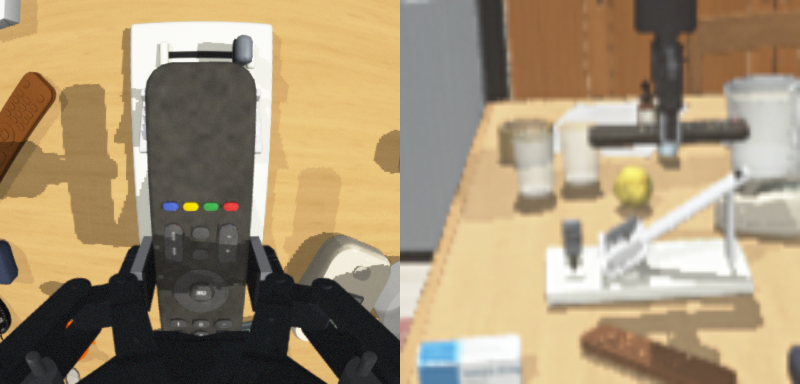

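The left picture (wrist) shows the remote centred over the stand and parallel to it. The right picture (side) shows it level, with its upper end (748,128) above the spine's top end (742,175). I'm lowering it with a light grip so it pivots on the spine.

Request:
move_arm --jaw '[0.8, 0.8, 0.8, 0.8, 0.8, 0.8]' --pt "0 0 -0.01" --pt "0 0 -0.012" --pt "0 0 -0.008" --pt "0 0 -0.004" --pt "0 0 -0.004" --pt "0 0 -0.004" --yaw '[0, 0, 0, 0, 0, 0]' --force 20

```text
time: 14.05
ee_pos: [0.5808, 0.1342, 0.2993]
tcp_rot: [-179.3, -0.0, -175.1]
wrist_force: [-1.3, -0.6, 0.9]
opening: 0.0469
grasp_force: 26.4
```

Request:
move_arm --jaw '[0.8, 0.8, 0.8, 0.8]' --pt "0 0 -0.003" --pt "0 0 -0.003" --pt "0 0 -0.003" --pt "0 0 -0.003" --yaw '[0, 0, 0, 0]'

```text
time: 14.38
ee_pos: [0.5812, 0.1346, 0.2878]
tcp_rot: [-179.3, 0.1, -175.1]
wrist_force: [-0.2, -1.1, 0.7]
opening: 0.0467
grasp_force: 26.4
```

Request:
move_arm --jaw '[0.8, 0.8, 0.8, 0.8, 0.8, 0.8, 0.8]' --pt "0 0 -0.003" --pt "0.001 0 -0.003" --pt "0 0 -0.003" --pt "0.001 0 -0.004" --pt "0.001 0 -0.004" --pt "0.001 0 -0.004" --pt "0.002 0 -0.004" --yaw '[0, 0, 0, 0, 0, 0, 0]'

```text
time: 14.97
ee_pos: [0.587, 0.1346, 0.2621]
tcp_rot: [-179.3, -0.0, -175.1]
wrist_force: [-1.6, 0.3, 0.4]
opening: 0.0471
grasp_force: 26.0
```

Run:
```python
from h import *
a=camera('wrist');im=camera('side')
cv2.imwrite('pics/p2.png',np.hstack([a[:,56:456],cv2.resize(im[130:210,200:284],(400,384),interpolation=cv2.INTER_CUBIC)])[:,:,::-1])
```

View pics/p2.png

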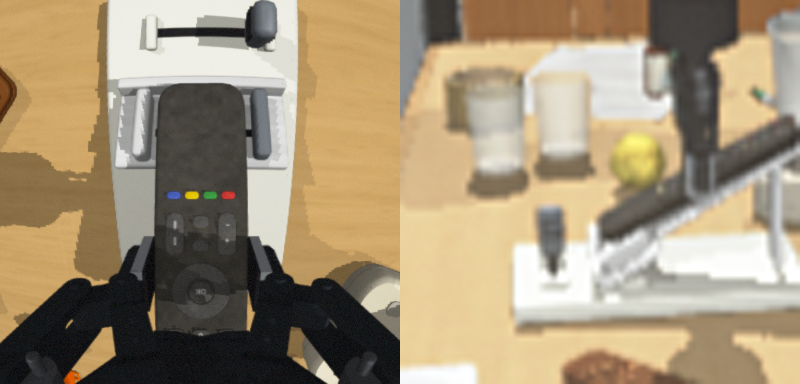

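The wrist view shows the remote's lower end centred between the cheeks (inner faces at columns 150 and 253, remote 157–245). The side view shows it tilted nearly parallel to the slope and just above the ledge. I'm finishing the tilt, then sliding down to the ledge.

Request:
move_arm --jaw '[0.8, 0.8, 0.8, 0.8, 0.8]' --pt "0.001 0 -0.003" --pt "0.001 0 -0.003" --pt "0 0 -0.002" --pt "-0.001 0 -0.001" --pt "0 0 0" --yaw '[0, 0, 0, 0, 0]'

```text
time: 15.48
ee_pos: [0.5886, 0.1345, 0.2559]
tcp_rot: [-179.3, 0.2, -175.1]
wrist_force: [-1.3, -0.3, 12.4]
opening: 0.047
grasp_force: 27.5
```

Request:
move_arm --jaw '[0.8, 0.8, 0.8]' --pt "-0.0015 0 -0.001" --pt "-0.0015 0 -0.001" --pt "0 0 0" --yaw '[0, 0, 0]'

```text
time: 15.73
ee_pos: [0.5857, 0.1346, 0.2543]
tcp_rot: [-179.3, 0.3, -175.1]
wrist_force: [-1.7, 0.1, 14.2]
opening: 0.0466
grasp_force: 27.7
```

Request:
move_arm --jaw '[0.8, 0.8, 0.8]' --pt "-0.002 0 -0.0007" --pt "-0.002 0 -0.001" --pt "0 0 0" --yaw '[0, 0, 0]'

```text
time: 15.98
ee_pos: [0.5816, 0.1345, 0.2519]
tcp_rot: [-179.3, 0.3, -175.1]
wrist_force: [-0.4, -0.3, 10.2]
opening: 0.0471
grasp_force: 27.2
```

Run:
```python
from h import *
a=camera('wrist');im=camera('side')
cv2.imwrite('pics/p3.png',np.hstack([cv2.resize(a[50:200,120:340],(560,382)),cv2.resize(im[160:200,215:240],(238,382),interpolation=cv2.INTER_CUBIC)])[:,:,::-1])
```

```text
(no output)
```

View pics/p3.png

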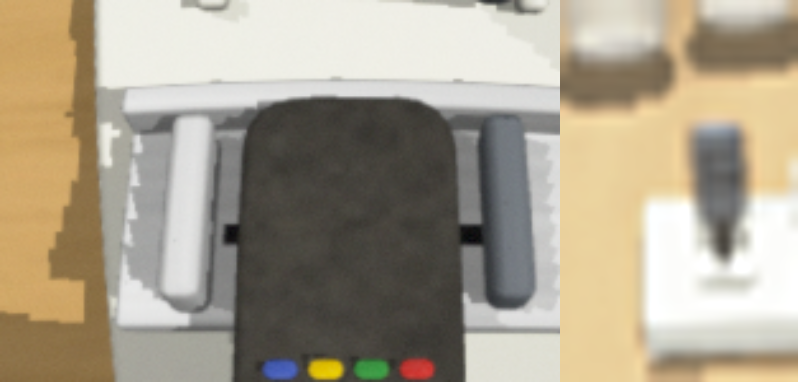

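Request:
move_arm --jaw '[0.8, 0.8, 0.8]' --pt "-0.0015 0 -0.0008" --pt "-0.0015 0 -0.0008" --pt "0 0 0" --yaw '[0, 0, 0]'

```text
time: 16.33
ee_pos: [0.5804, 0.1346, 0.2519]
tcp_rot: [-179.3, 0.6, -175.1]
wrist_force: [10.9, -1.8, 11.5]
opening: 0.0469
grasp_force: 27.3
```

Fx rose to 10.9 N, so the lower end is at the ledge. I'm relieving the press slightly, then opening and lifting straight up.

Request:
move_arm --jaw '[0.8, 0.8, 0.4, 0.2, 0, 0, 0, 0]' --pt "0.001 0 0.001" --pt "0 0 0" --pt "0 0 0" --pt "0 0 0" --pt "0 0 0" --pt "0 0 0" --pt "0 0 0" --pt "0 0 0" --yaw '[0, 0, 0, 0, 0, 0, 0, 0]'

```text
time: 17.0
ee_pos: [0.579, 0.1345, 0.2491]
tcp_rot: [-179.3, -0.0, -175.1]
wrist_force: [0.0, 0.3, 0.5]
opening: 0.0854
grasp_force: 0.0
```

Request:
move_arm --jaw '[0, 0, 0, 0, 0, 0, 0, 0, 0, 0]' --pt "0 0 0.008" --pt "0 0 0.015" --pt "0 0 0.025" --pt "0 0 0.03" --pt "0 0 0.03" --pt "-0.01 -0.02 0.02" --pt "-0.02 -0.035 0.01" --pt "-0.02 -0.035 0" --pt "-0.01 -0.02 0" --pt "0 0 0" --yaw '[0, 0, 0, 0, 0, 0, 0, 0, 0, 0]'

```text
time: 17.83
ee_pos: [0.5172, 0.0217, 0.3892]
tcp_rot: [-179.2, 0.1, -175.2]
wrist_force: [-0.1, 0.0, -0.4]
opening: 0.0851
grasp_force: 0.0
```

Run:
```python
from h import *
a=camera('wrist');im=camera('side')
cv2.imwrite('pics/p4.png',np.hstack([a[:,56:456],cv2.resize(im[130:210,200:284],(400,384),interpolation=cv2.INTER_CUBIC)])[:,:,::-1])
```

```text
(no output)
```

View pics/p4.png

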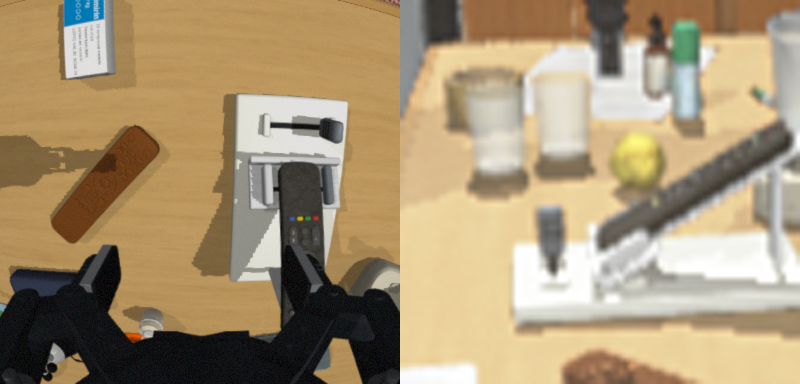

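The wrist view shows the remote lying between the cheeks with its lower end at the ledge (302,165). The slide is fully open, with the grip at (333,130). The side view shows it flat on the slope, and the robot is clear. I'm handing in.

```bash
python3 -c "
from workcell import bot
print(bot.job_done())"
```

```text
the job is handed in; nothing more can be done
None
```

I pushed the slide to its wide-open end stop, then laid the black remote keys up on the slope with its lower end at the ledge. The job was handed in at about 18 s; the carton, spectacle case and lemon were not touched, and no verdict came back.

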